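# Square a wax block up in the trimming jig

## Task

Square the long wax block up in the trimming jig without gripping or lifting anything: push it along the bench with the fingers until its long side lies flat against the jig's fence, and push the sliding jaw along its rail so that the block is closed in snugly between the jaw and the end stop. Leave the other things on the bench where they are, and finish with the hand clear.

Things in the scene. Friction and masses are not known exactly. Their poses are not given: they have to be found in the camera images.
- jig: Low aluminium trimming jig fixed to the bench, no floor plate. Frame: x points through the fence away from its open side, y along the fence to the end stop, z up. Origin on the bench. Fence: front face x = 0, 12 mm thick, y -150 to 90, 30 mm high. End stop: block x -40 to 12, y 60 to 80, 30 mm high, stopping face at y = 60. The jaw stands at the -y end. A guide rod lies behind the fence.
- jaw (a joint): Steel jaw astride the fence: metres slid towards the end stop, 0 to 0.075; starts at 0 to 0.025. Its pressing face is at jig y = value - 0.090, so the clear width to the end stop is 0.150 - value. In front of the fence it spans jig x -45 to 0 mm, 1 to 43 mm above the bench, 24 mm thick along y; a thumb screw behind the fence rises to 53 mm. About 2 N of friction; stays where left.
- jaw_push (a point): Middle of the jaw's flat outer face (the face turned away from the end stop), 23 mm in front of the fence and 16 mm above the bench: pushing here along jig +y closes the jaw. Moves with the jaw.
- wax_block: The long block of hard carving wax, 46 (x) by 92 (y) by 38 mm high, about 0.15 kg, loose on the bench on the open side of the jig, turned up to 0.45 rad from it. Origin at the centre of its underside, z up. Home in the jig, with a long side on the fence and an end on the end stop, its origin is at jig x = -23 mm, y = 14 mm, and the jaw closed on it reads 0.058.
- wax_offcut: Short square piece of the same wax, 46 x 46 x 38 mm, origin at the centre of its underside. To be left alone.
- flask_lid: Round steel flask lid, 72 mm across, 10 mm thick, with a knob 16 mm across to 20 mm height; origin at the centre of its underside. To be left alone.
- firing_tray: Hollow white ceramic firing tray, open on top, 80 x 80 x 22 mm; origin at the centre of its underside. To be left alone.
- burr_stand: Round chrome burr stand, 52 mm across, drum 30 mm high, burrs to 56 mm; origin at the centre of its underside. To be left alone.
- arch_model: Plaster dental arch model, 55 x 62 mm, 27 mm high; origin at the centre of its underside. To be left alone.
- wax_spatula: Slim steel wax spatula lying flat, 170 mm long along its x, 12 mm wide, 9 mm high; origin under its middle. To be left alone.
Not all that is in view belongs to the job. What is shaped like the wax_block but blue or purple is not meant.

How it is judged:
By the outcome, as a careful person would: the job done as asked, in the order asked, and still so for the second after the job is handed in, with the robot touching nothing.
It also fails if it takes over 64 s, if anything falls off the work surface, if the arm or the gripper's body presses on something with over 40 N, if the wrist force passes 120 N, or if a joint passes its speed limit or range.

## Robot

A 7-joint arm with a two-finger parallel gripper is mounted at the origin on the work surface. World frame = base frame: x ahead of the robot, y to its left, z up, the work surface at z = 0. Lengths are in m, angles in rad, forces in N, time in s.
With the tool pointing down it reaches from about 0.4 to 0.85 m from the base axis. Payload 4.4 kg.
Tool frame: the origin (TCP) lies on the front face of the gripper's body, between the roots of the fingers; the fingertips stand 97 mm ahead of it and the grasp point (between the pads) lies 78 mm ahead of it; z points along the fingers, y is the line along which they close (so a half turn about z gives the same grasp; the last joint's range is limited). The gripper opens to 94 mm and grips with 3 to 60 N. Pads are 16 mm wide; open, the fingers measure 119 mm over their backs; the gripper's body (75 mm by 177 mm) begins 78 mm behind the grasp point.
Start: joints at [-1.355, 0.628, 0.038, 1.517, -0.027, 0.996, -0.02], TCP at [0.181, 0.624, 0.303] pointing down, gripper open.
Joint ranges: [-3.06, 3.06], [-0.37, 2.12], [-1.25, 1.32], [0.18, 2.47], [-1.1, 4.24], [0.23, 1.98], [-2.94, 2.94]. Speed limits (rad/s): [2.57, 2.57, 3.14, 3.14, 3.14, 3.14, 3.14].

## Interface

Orientations are given as a rotation vector (axis times angle).
In Python, from cell import ctrl, optics, order gives the robot as it stands.
- The arm moves only by the tool apply_moves, never from a script. Its argument "targets" is text: rows parted by semicolons, each of 6 numbers parted by spaces: the shift along the tool's x, y, z as a fraction of full scale, then the turn, a rotation vector about the tool's x, y, z as a fraction of full scale. A call has 1 to 10 rows; each row shifts and turns the commanded pose from where the row before left it, along the tool's axes as they then stand; what a row does not reach is not made up. Full scale, the value 1, is 40 cm for a shift and 6 degrees for a turn. A row lasts 1/10 s, in which the tool goes at most 50 mm and 8.59 degrees, less where a joint would pass 70% of its speed; a pose out of reach is approached as far as the arm can. A call with a number of a shift or a turn outside -1 to 1 is refused whole. A call with a gripper value outside its range is refused whole. "gripper" is the opening, from 0 (shut) to 1 (fully open), set as the call begins (left out, the last holds). The fingers move at their own pace and stop on an object; "force" is the grip in N (left out, the last holds). Time passes only in rows, so rows that do not move let the fingers close. It gives the time, the measured TCP pose, the force, the opening and the grip force at its end, in the units of the state.
- ctrl.read_state(): the state, without advancing time (a new reading comes with each control period).
- optics.grab_frame(name): name is "scene" or "top"; returns the picture (420x560x3 uint8, red, green, blue); there is no depth.
- optics.camera_model(name): a dict with "intrinsics" (3x3 intrinsics, pixels), "extrinsics" (4x4, takes a point from world to camera coordinates). Camera axes: x right, y down, z forward; pixel columns grow to the right and rows downward; lengths in m; the calibration is good to about 2 mm. A picture is of the moment at which its call begins. camera_model takes no time and is no camera call.
- order.job_done(): hands the job in; it is judged then, once.
The state is a dict: "clock": time; "joints": joint angles; "qd": joint speeds; "joint_efforts": joint torques, N m; "ee_pos": TCP position; "orientation": TCP orientation; "force": force on the tool from outside, world axes, zero at the start; "ft_torque": the same for the moment, N m; "width": finger opening in m; "grip_force": force on a finger pad.
Only numpy, scipy, OpenCV 4.12 (cv2) and the standard library are available. Lean on these libraries where they do the work, as an engineer would, in place of code of your own. Each camera call takes 0.05 s, during which the arm holds its last target. There are 200 camera calls.

## Working session

There is one attempt and no reset: what is moved stays moved. The work goes in short steps, Python scripts to look and compute and a tool call to move; the robot and the scene stay as the last step left them, time stands still between calls to the robot, and variables do not carry over. Pictures are saved under pics/ and viewed, at most 10 in all, crops included, and the job is handed in when it is done.

Besides the shell and the picture viewer there is one more tool, called in YAML: its name, and indented under it one key for each argument. apply_moves: Moves the arm, as the interface text tells. Shift numbers are shares of 40 cm and turn numbers shares of 6 degrees, none past 1 either way. Its arguments: {"type":"object","properties":{"targets":{"type":"string"},"gripper":{"type":"number"},"force":{"type":"number"}},"required":["targets"]}

```bash
mkdir -p pics
python3 - <<'E'
from cell import ctrl, optics
import cv2
print(ctrl.read_state())
for n in("scene","top"):
    cv2.imwrite(f"pics/{n}0.png",optics.grab_frame(n)[:,:,::-1]); print(optics.camera_model(n))
E
```

```text
{'clock': 0.0, 'joints': array([-1.35480018,  0.62933467,  0.03842119,  1.51832615, -0.02701004,
        0.99629924, -0.02000301]), 'qd': array([-0.00031464,  0.00252575,  0.00074666, -0.00125698,  0.0012331 ,
       -0.0004157 , -0.00056491]), 'joint_efforts': array([-1.46719682e-03, -5.49737334e+01,  1.14333853e+00, -1.86633343e+01,
       -5.22288890e-02,  2.38838245e-02,  1.46823972e-04]), 'ee_pos': array([0.18057875, 0.62392408, 0.30177438]), 'orientation': array([-4.41130440e-01, -3.11020614e+00,  2.87788816e-03]), 'force': array([1.16519447, 0.48554413, 0.28567936]), 'ft_torque': array([-0.00747111, -0.00746071, -0.04856196]), 'grip_force': 0.0, 'width': 0.09420825473637012}
{'intrinsics': array([[527.4121842 ,   0.        , 272.27361528],
       [  0.        , 527.4121842 , 204.89691554],
       [  0.        ,   0.        ,   1.        ]]), 'extrinsics': array([[ 2.86121843e-01,  9.58193181e-01,  3.45808727e-04,
        -1.21485533e-01],
       [ 6.83147780e-01, -2.03738657e-01, -7.01284301e-01,
        -3.17543514e-01],
       [-6.71895380e-01,  2.00888995e-01, -7.12881624e-01,
         1.63357956e+00],
       [ 0.00000000e+00,  0.00000000e+00,  0.00000000e+00,
         1.00000000e+00]])}
{'intrinsics': array([[508.06488708,   0.        , 274.53963063],
       [  0.        , 508.06488708, 215.61397591],
       [  0.        ,   0.        ,   1.        ]]), 'extrinsics': array([[-0.01554523, -0.99986168,  0.00591339, -0.0376959 ],
       [-0.99423658,  0.01482982, -0.10617767,  0.51888027],
       [ 0.10607529, -0.00752986, -0.99432959,  1.0810078 ],
       [ 0.        ,  0.        ,  0.        ,  1.        ]])}
```

View pics/top0.png

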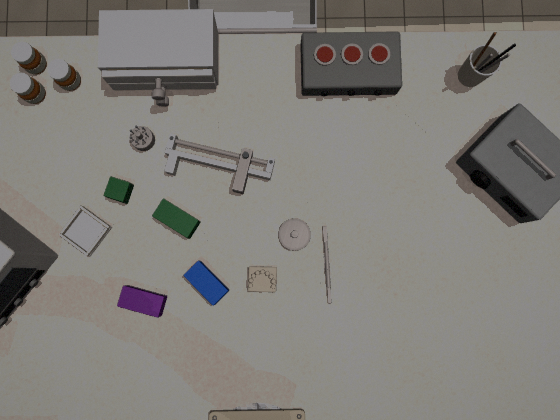

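View pics/scene0.png

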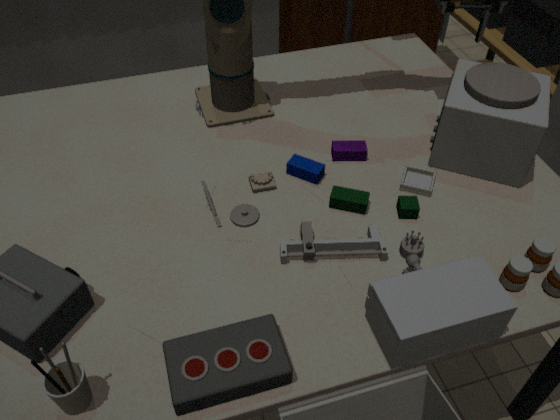

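Top view: the green long block is at about (176,219), the jig fence runs from (168,157) to (272,172) with the end stop at its left end (170,160), and the jaw is at (242,172). The offcut is at (119,190) and the burr stand at (141,138). I'll enlarge the area.

Run:
```python
import cv2
a=cv2.imread("pics/top0.png")[120:255,95:285]
cv2.imwrite("pics/c1.png",cv2.convertScaleAbs(cv2.resize(a,None,fx=4.2,fy=4.2,interpolation=cv2.INTER_CUBIC),alpha=1.4))
```

```text
(no output)
```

View pics/c1.png

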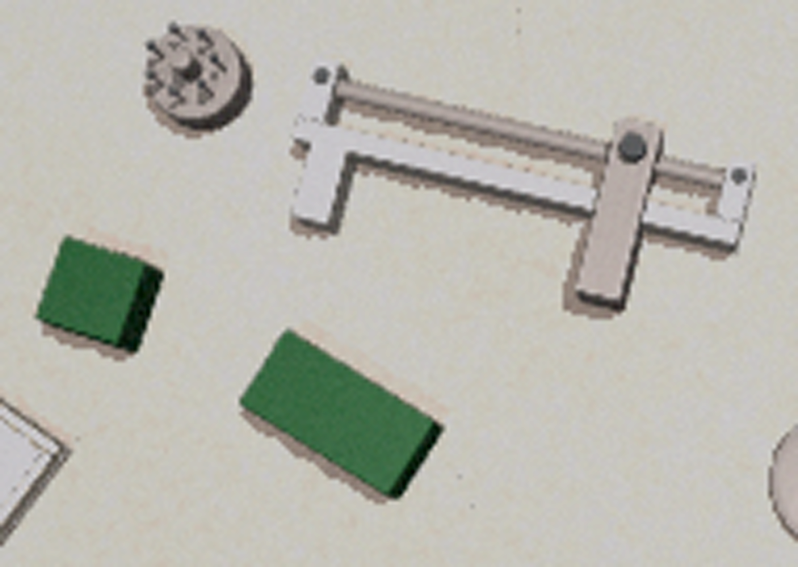

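Enlarged crop, block top corners: (290,330), (441,428), (394,497), (241,403). Jig: fence/stop inner corner (352,160), stop front corners (331,224) and (292,218), fence right front corner (737,247). Jaw front corners: (579,291) and (622,300).

```bash
cat > h.py <<'E'
import numpy as np
from scipy.optimize import least_squares
from cell import ctrl, optics
def proj(P,n="top"):
    m=optics.camera_model(n);E=m["extrinsics"];p=(E[:3,:3]@np.asarray(P,float).T).T+E[:3,3]
    q=(m["intrinsics"]@p.T).T; return q[:,:2]/q[:,2:]
def crop(c,o=(95,120),s=4.2): return (np.asarray(c,float)+.5)/s-.5+np.array(o)
def w(pose,L):  # local -> world
    L=np.asarray(L,float);c,s=np.cos(pose[2]),np.sin(pose[2])
    return np.c_[pose[0]+c*L[:,0]-s*L[:,1],pose[1]+s*L[:,0]+c*L[:,1],L[:,2]]
def fit(L,px,g):
    r=least_squares(lambda p:(proj(w(p,L))-px).ravel(),g); return r.x,np.round(r.fun.reshape(-1,2),1)
def inj(J,p):
    d=np.array(p[:2])-J[:2];c,s=np.cos(J[2]),np.sin(J[2]);return np.array([c*d[0]+s*d[1],-s*d[0]+c*d[1]])
E
python3 - <<'E'
from h import *
J,r=fit([[0,.06,.03],[-.04,.06,.03],[-.04,.08,.03],[0,-.15,.03]],crop([(352,160),(331,224),(292,218),(737,247)]),[.6,.1,0])
print("jig",J,r.tolist())
B,r=fit([[.023,.046,.038],[.023,-.046,.038],[-.023,-.046,.038],[-.023,.046,.038]],crop([(290,330),(441,428),(394,497),(241,403)]),[.5,.1,0])
print("block",B,r.tolist(),"in jig",inj(J,B),B[2]-J[2])
q=least_squares(lambda v:(proj(w(J,[[-.045,v[0]-.09,.043],[-.045,v[0]-.114,.043]]))-crop([(579,291),(622,300)])).ravel(),[.01]);print("jaw",q.x,q.fun)
for n,u in dict(offcut=(98,290),stand=(195,80),lid=(835,480),tray=(-35,460)).items():
    x=least_squares(lambda v:(proj([[v[0],v[1],.03]])-crop([u])).ravel(),[.5,.1]).x;print(n,x,inj(J,x))
np.save("J.npy",J)
E
```

```text
jig [ 0.63726172  0.10716935 -0.25250525] [[-0.5, -1.3], [-0.2, 0.9], [0.3, 0.2], [0.4, 0.2]]
block [ 0.51456861  0.16743962 -0.57825356] [[0.3, -0.1], [-0.0, -0.9], [-0.5, 0.7], [0.2, 0.3]] in jig [-0.13385981  0.02770658] -0.325748305599768
jaw [0.01478573] [-0.45124038  0.54340888  0.08332926  0.98752487]
offcut [0.58234969 0.29579825] [-0.10029601  0.16892869]
stand [0.69341204 0.24676694] [0.01949403 0.14919895]
lid [ 0.47748234 -0.08594097] [-0.10646785 -0.22690448]
tray [0.49460996 0.36276524] [-0.20198388  0.21185206]
```

```bash
cat >> h.py <<'E'
def ray(u,z,n="top"):
    return least_squares(lambda v:(proj([[v[0],v[1],z]],n)-np.array([u])).ravel(),[.5,.1]).x.round(3)
from scipy.spatial.transform import Rotation as Ro
def go(xy,yaw,tipz):
    """delta in tool-axis fractions (shift in current tool frame), turn about tool z in units of 6 deg"""
    s=ctrl.read_state();R=Ro.from_rotvec(s["orientation"]).as_matrix()
    d=R.T@(np.array([xy[0],xy[1],tipz+.097])-s["ee_pos"])
    cy=np.arctan2(-R[0,1],R[1,1])
    print("pos",s["ee_pos"].round(4),"yaw",cy.round(4),"shift frac",(d/.4).round(4),"turn units",np.degrees(cy-yaw)/6)
def jw(J,x,y): return w(J,[[x,y,0]])[0,:2]
E
python3 - <<'E'
from h import *
for u in [(432,168),(530,186)]: print("mw base scene",ray(u,0,"scene"))
for z in (.15,.2,.25,.3):print(z,"scene TL front",ray((447,90),z,"scene"),"R",ray((540,113),z,"scene"),"back",ray((455,65),z,"scene"),"top corner",ray((55,257),z),ray((0,210),z))
J=np.load("J.npy");B=np.array([.51457,.16744,-.57825])
t=w(B,[[0,.0705,0]])[0];print(t);go(t[:2],B[2],.012)
E
```

```text
mw base scene [0.451 0.441]
mw base scene [0.587 0.65 ]
0.15 scene TL front [0.323 0.519] R [0.483 0.693] back [0.216 0.606] top corner [0.432 0.378] [0.524 0.487]
0.2 scene TL front [0.388 0.469] R [0.538 0.632] back [0.287 0.55 ] top corner [0.43  0.357] [0.518 0.46 ]
0.25 scene TL front [0.452 0.419] R [0.593 0.57 ] back [0.359 0.494] top corner [0.428 0.335] [0.511 0.433]
0.3 scene TL front [0.517 0.369] R [0.647 0.509] back [0.43  0.439] top corner [0.427 0.314] [0.505 0.407]
[0.55310243 0.22647814 0.        ]
pos [0.1806 0.624  0.3019] yaw -0.2818 shift frac [-1.1708 -0.6948  0.4834] turn units 2.8309156207214596
```

apply_moves:
  targets: "0 0 -0.1 0 0 0;0 0 -0.1 0 0 0;0 0 -0.1 0 0 0;-0.067 -0.079 0 0 0 0;-0.067 -0.079 0 0 0 0;-0.067 -0.079 0 0 0 0;-0.067 -0.079 0 0 0 0;-0.067 -0.079 0 0 0 0;-0.067 -0.079 0 0 0 0;-0.067 -0.079 0 0 0 0"
  gripper: 0
  force: 5

```text
clock: 1.1
ee_pos: [0.2997, 0.3579, 0.4225]
orientation: [-0.441, -3.11, 0.001]
force: [0.7, 0.5, 0.6]
width: 0.0172
grip_force: 0.0
```

Run:
```python
from h import *
B=np.array([.51457,.16744,-.57825]);go(w(B,[[0,.0705,0]])[0][:2],B[2],.012)
```

```text
pos [0.2997 0.3579 0.4225] yaw -0.2817 shift frac [-0.6999 -0.1392  0.7836] turn units 2.832059587088635
```

apply_moves:
  targets: "-0.1 -0.02 0 0 0 0;-0.1 -0.02 0 0 0 0;-0.1 -0.02 0 0 0 0;-0.1 -0.02 0 0 0 0;-0.1 -0.02 0 0 0 0;-0.1 -0.02 0 0 0 0;-0.1 -0.02 0 0 0 0;0 0 0 0 0 0.944;0 0 0 0 0 0.944;0 0 0 0 0 0.944"

```text
clock: 2.1
ee_pos: [0.5529, 0.2276, 0.4219]
orientation: [-0.903, -3.008, 0.001]
force: [-0.4, -0.4, -0.3]
width: 0.0004
grip_force: 0.0
```

Run:
```python
from h import *
B=np.array([.51457,.16744,-.57825]);go(w(B,[[0,.0705,0]])[0][:2],B[2],.012)
```

```text
pos [0.5529 0.2276 0.4219] yaw -0.5834 shift frac [-0.0027 -0.0012  0.7822] turn units -0.048831608874822664
```

apply_moves:
  targets: "-0.0025 -0.001 0.1 0 0 0;0 0 0.1 0 0 0;0 0 0.1 0 0 0;0 0 0.1 0 0 0;0 0 0.1 0 0 0;0 0 0.1 0 0 0;0 0 0.1 0 0 0;0 0 0.05 0 0 0;0 0 0.032 0 0 0;0 0 0 0 0 0"

```text
clock: 3.1
ee_pos: [0.5525, 0.2268, 0.1082]
orientation: [-0.895, -3.009, 0.003]
force: [0.6, -0.4, -0.2]
width: 0.0003
grip_force: 0.0
```

Run:
```python
from h import *
B=np.array([.51457,.16744,-.57825]);go(w(B,[[0,.0705,0]])[0][:2],B[2],.012);print(ctrl.read_state()["force"])
```

```text
pos [0.5525 0.2268 0.1082] yaw -0.5784 shift frac [-0.0018  0.0001 -0.002 ] turn units -0.0014906397613925015
[ 0.59525045 -0.39923056 -0.22849632]
```

apply_moves:
  targets: "-0.0018 -0.015 0 0 0 0;0 -0.015 0 0 0 0;0 -0.015 0 0 0 0;0 -0.015 0 0 0 0;0 -0.015 0 0 0 0;0 -0.015 0 0 0 0;0 -0.015 0 0 0 0;0 -0.005 0 0 0 0;0 0 0 0 0 0"

```text
clock: 4.0
ee_pos: [0.5295, 0.1892, 0.1097]
orientation: [-0.897, -3.01, 0.002]
force: [0.9, 1.2, 1.5]
width: 0.0003
grip_force: 0.4
```

apply_moves:
  targets: "0 0.02 0 0 0 0;0 0.02 -0.05 0 0 0;0 0 -0.1 0 0 0;0 0 -0.1 0 0 0"

```text
clock: 4.4
ee_pos: [0.5378, 0.2035, 0.2097]
orientation: [-0.894, -3.008, 0.005]
force: [0.2, 0.4, 0.2]
width: -0.0
grip_force: 0.0
```

Run:
```python
from h import *
import cv2
a=optics.grab_frame("top")[:,:,::-1];cv2.imwrite("pics/t1.png",a)
a=a[120:255,95:285]
cv2.imwrite("pics/c2.png",cv2.convertScaleAbs(cv2.resize(a,None,fx=4.2,fy=4.2,interpolation=cv2.INTER_CUBIC),alpha=1.4))
```

```text
(no output)
```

View pics/c2.png

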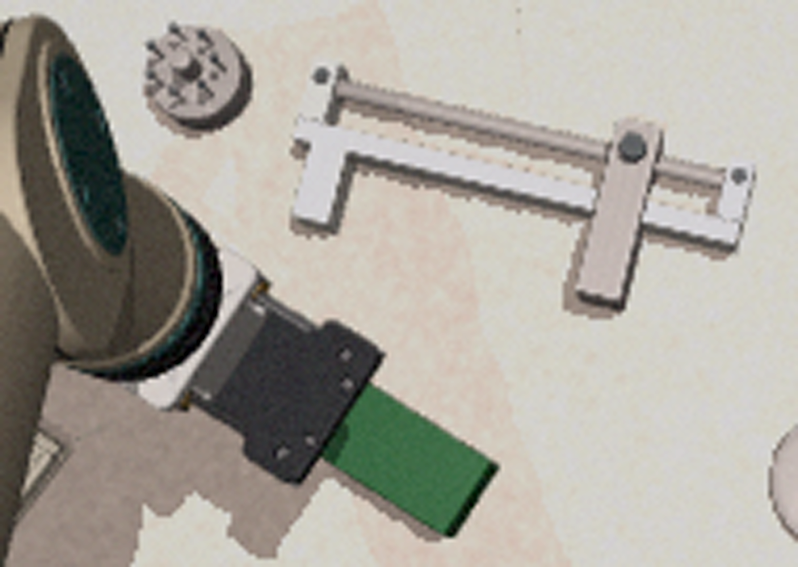

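The block's right-end top corners are now at crop (498,465) and (449,534). It slid about 32 mm along its own axis without turning.

Run:
```python
from h import *
J=np.load("J.npy")
B,r=fit([[.023,-.046,.038],[-.023,-.046,.038]],crop([(498,465),(449,534)]),[.5,.1,-.578]);print(B,r.tolist(),inj(J,B),B[2]-J[2])
B2=w([.51457,.16744,-.57825],[[0,-.0325,0]])[0];B2[2]=-.578;print(B2,inj(J,B2))
B3=B2
t=w(B3,[[-.023-.008-.017,0,0]])[0];go(t[:2],-.578,.012)
```

```text
[ 0.49658164  0.13702613 -0.62233423] [[0.4, -0.6], [-0.4, 0.6]] [-0.14367819 -0.00623618] -0.36982897182635466
[ 0.49680682  0.14022384 -0.578     ] [-0.14425904 -0.00308361]
pos [0.5411 0.2042 0.2163] yaw -0.5784 shift frac [ 0.1262 -0.196   0.2667] turn units -0.003840275492256424
```

apply_moves:
  targets: "0.042 -0.065 0 0 0 0;0.042 -0.065 0 0 0 0;0.042 -0.066 0 0 0 0;0 0 0.08 0 0 0;0 0 0.08 0 0 0;0 0 0.07 0 0 0;0 0 0.035 0 0 0;0 0 0 0 0 0"
  gripper: 0.45

```text
clock: 5.25
ee_pos: [0.4522, 0.1649, 0.1017]
orientation: [-0.894, -3.007, 0.005]
force: [-1.1, 1.5, 0.4]
width: 0.0423
grip_force: 0.0
```

Run:
```python
from h import *
J=np.load("J.npy")
B=np.array([.4968,.1395,-.578]);p=ctrl.read_state()["ee_pos"];print("tcp in block",inj(B,p),"in jig",inj(J,p))
for x in (-.048-.0,-.035): go(jw(J,-.046-.010-.03,-.005),J[2],.012)
```

```text
tcp in block [-0.05119522 -0.00308305] in jig [-0.19357779  0.00966372]
pos [0.4522 0.1649 0.1017] yaw -0.5782 shift frac [-0.2665  0.0512 -0.0194] turn units -3.1104358548256443
pos [0.4522 0.1649 0.1017] yaw -0.5782 shift frac [-0.2665  0.0512 -0.0194] turn units -3.1104358548256443
```

apply_moves:
  targets: "-0.02 0 -0.01 0 0 0;-0.02 0 -0.008 0 0 0;-0.015 0 0 0 0 0;-0.015 0 0 0 0 0"

```text
clock: 5.65
ee_pos: [0.4774, 0.1501, 0.112]
orientation: [-0.896, -3.011, -0.002]
force: [-2.4, 1.4, 2.6]
width: 0.0424
grip_force: 1.4
```

apply_moves:
  targets: "-0.015 0.004 0 0 0 -0.39;-0.015 0.004 0 0 0 -0.39;-0.015 0.003 0 0 0 -0.39;-0.015 0.003 0 0 0 -0.39;-0.015 0.002 0 0 0 -0.39;-0.015 0.002 0 0 0 -0.39;-0.015 0.001 0 0 0 -0.39;-0.015 0 0 0 0 -0.38;0 0 0 0 0 0"

```text
clock: 6.55
ee_pos: [0.5256, 0.1362, 0.1112]
orientation: [0.395, 3.114, 0.001]
force: [-0.9, 0.0, 0.4]
width: 0.042
grip_force: 0.0
```

Run:
```python
from h import *
import cv2
J=np.load("J.npy")
p=ctrl.read_state()["ee_pos"];print("tcp in jig",inj(J,p));go(jw(J,-.046-.008,-.005),J[2],.012)
a=optics.grab_frame("top")[:,:,::-1][110:245,105:295];b=optics.grab_frame("scene")[:,:,::-1][140:275,255:445]
f=lambda a:cv2.convertScaleAbs(cv2.resize(a,None,fx=4.2,fy=4.2,interpolation=cv2.INTER_CUBIC),alpha=1.4)
cv2.imwrite("pics/c3.png",cv2.resize(np.vstack([f(a),f(b)]),(420,597)) if 0 else f(b))
cv2.imwrite("pics/c3t.png",f(a))
```

```text
tcp in jig [-0.11537427  0.00016652]
pos [0.5256 0.1362 0.1112] yaw -0.2521 shift frac [-0.1534 -0.013   0.0057] turn units 0.004247743037801487
```

View pics/c3.png

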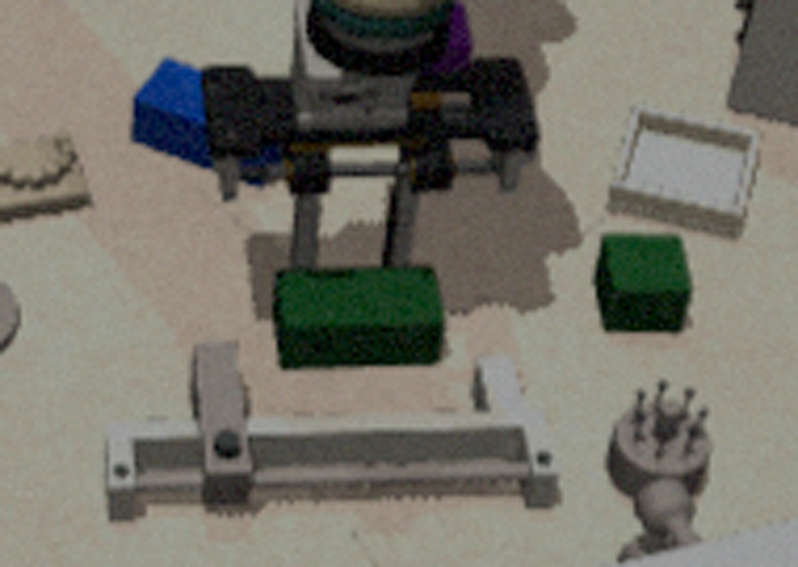

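The block is square to the fence, between the jaw (right edge about 248) and the stop (left edge about 478). Next I push it straight in.

apply_moves:
  targets: "-0.015 0 0 0 0 0;-0.015 0 0 0 0 0;-0.015 0 0 0 0 0;-0.015 0 0 0 0 0;-0.015 0 0 0 0 0;-0.015 0 0 0 0 0;-0.015 0 0 0 0 0;-0.015 0 0 0 0 0;-0.015 0 0 0 0 0;0 0 0 0 0 0"

```text
clock: 7.65
ee_pos: [0.5778, 0.1225, 0.1111]
orientation: [0.397, 3.114, 0.0]
force: [0.3, 0.3, 0.7]
width: 0.0425
grip_force: 0.0
```

apply_moves:
  targets: "-0.006 0 0 0 0 0;-0.005 0 0 0 0 0;-0.004 0 0 0 0 0;-0.003 0 0 0 0 0;0 0 0 0 0 0"

```text
clock: 8.15
ee_pos: [0.5837, 0.1211, 0.111]
orientation: [0.396, 3.116, 0.0]
force: [-0.4, 0.8, 0.3]
width: 0.0422
grip_force: 0.3
```

Run:
```python
from h import *
J=np.load("J.npy")
s=ctrl.read_state();p=s["ee_pos"];print("tcp in jig",inj(J,p),s["force"])
```

```text
tcp in jig [-0.05537181  0.0001041 ] [-0.35671636  0.7977626   0.28468297]
```

Not at the fence yet; creep until force rises.

apply_moves:
  targets: "-0.004 0 0 0 0 0;-0.004 0 0 0 0 0;0 0 0 0 0 0"

```text
clock: 8.45
ee_pos: [0.5844, 0.121, 0.111]
orientation: [-0.395, -3.112, 0.0]
force: [-6.1, 1.3, 5.1]
width: 0.0424
grip_force: 3.1
```

apply_moves:
  targets: "-0.004 0 0 0 0 0;-0.003 0 0 0 0 0;0 0 0 0 0 0"

```text
clock: 8.75
ee_pos: [0.5849, 0.1209, 0.1109]
orientation: [-0.393, -3.107, 0.001]
force: [-10.6, 2.1, 9.4]
width: 0.0428
grip_force: 5.5
```

apply_moves:
  targets: "0.05 0 0 0 0 0;0.04 0 -0.1 0 0 0;0.1 0 -0.1 0 0 0;0.12 -0.1 0 0 0 0;0 0 0 0 0 0"
  gripper: 0

```text
clock: 9.25
ee_pos: [0.4672, 0.1131, 0.1866]
orientation: [-0.396, -3.108, 0.007]
force: [1.4, -0.0, 0.8]
width: 0.0058
grip_force: 0.0
```

Run:
```python
from h import *
import cv2
J=np.load("J.npy")
go(jw(J,-.023,-.1237),J[2],.010)
a=optics.grab_frame("top")[:,:,::-1][110:245,105:295]
cv2.imwrite("pics/c4.png",cv2.convertScaleAbs(cv2.resize(a,None,fx=4.2,fy=4.2,interpolation=cv2.INTER_CUBIC),alpha=1.4))
```

```text
pos [0.4672 0.1131 0.1866] yaw -0.2534 shift frac [-0.3597 -0.2158  0.1973] turn units -0.008861241357475475
```

View pics/c4.png

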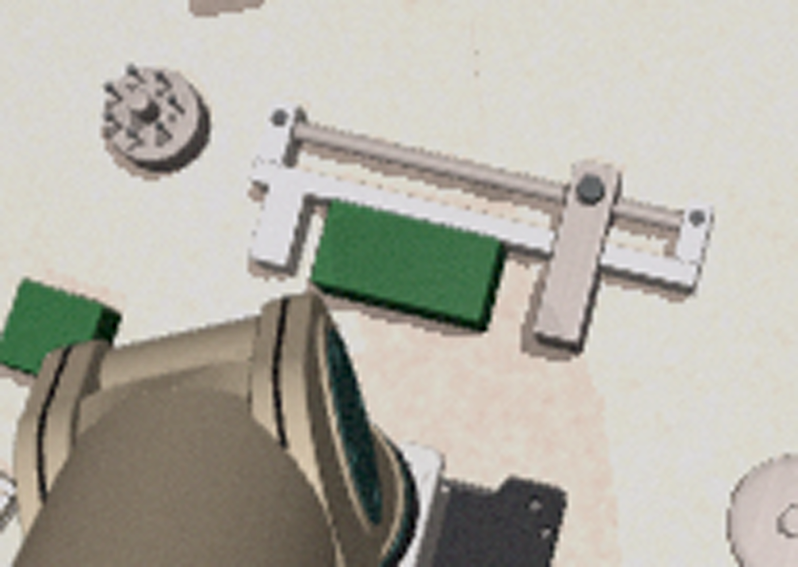

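The block lies flush on the fence: its long top edge runs (335,200)–(500,240) along the fence, with about 10 mm free at the stop. Next is the jaw.

apply_moves:
  targets: "0 -0.11 0 0 0 0;0 -0.106 0 0 0 0;-0.1 0 0 0 0 0;-0.1 0 0 0 0 0;-0.1 0 0 0 0 0;-0.06 0 0 0 0 0;0 0 0 0 0 0"

```text
clock: 10.0
ee_pos: [0.5974, -0.0054, 0.1864]
orientation: [0.399, 3.11, -0.001]
force: [-1.1, 0.2, 0.1]
width: 0.0004
grip_force: 0.0
```

Run:
```python
from h import *
go(jw(np.load("J.npy"),-.023,-.1237),np.load("J.npy")[2],.010)
```

```text
pos [ 0.5974 -0.0054  0.1864] yaw -0.2551 shift frac [ 0.0326 -0.0121  0.1982] turn units -0.024519798255962885
```

apply_moves:
  targets: "0.033 -0.012 0 0 0 0;0 0 0 0 0 0;0 0 0 0 0 0"

```text
clock: 10.3
ee_pos: [0.5786, -0.0046, 0.1864]
orientation: [0.395, 3.116, 0.0]
force: [0.2, 0.7, 0.0]
width: 0.0006
grip_force: 0.0
```

Run:
```python
from h import *
go(jw(np.load("J.npy"),-.023,-.1237),np.load("J.npy")[2],.010)
```

```text
pos [ 0.5786 -0.0046  0.1864] yaw -0.2525 shift frac [-0.0145 -0.0021  0.1986] turn units 0.00030688351261307344
```

apply_moves:
  targets: "-0.014 -0.002 0 0 0 0;0 0 0.08 0 0 0;0 0 0.07 0 0 0;0 0 0.04 0 0 0;0 0 0.006 0 0 0;0 0 0 0 0 0;0 0 0 0 0 0"

```text
clock: 11.0
ee_pos: [0.5848, -0.0071, 0.109]
orientation: [0.396, 3.115, 0.0]
force: [0.7, 0.5, -0.3]
width: 0.0003
grip_force: 0.0
```

Run:
```python
from h import *
J=np.load("J.npy");print(inj(J,ctrl.read_state()["ee_pos"]))
go(jw(J,-.023,-.1237+.0553),J[2],.010)
```

```text
[-0.02227256 -0.12372888]
pos [ 0.5848 -0.0071  0.109 ] yaw -0.2527 shift frac [0.0019 0.1383 0.005 ] turn units -0.002188514958335897
```

apply_moves:
  targets: "0.002 0.013 0 0 0 0;0 0.013 0 0 0 0;0 0.013 0 0 0 0;0 0.013 0 0 0 0;0 0.013 0 0 0 0;0 0.013 0 0 0 0;0 0.013 0 0 0 0;0 0.013 0 0 0 0;0 0.013 0 0 0 0;0 0 0 0 0 0"

```text
clock: 12.0
ee_pos: [0.595, 0.0395, 0.108]
orientation: [0.394, 3.116, 0.001]
force: [-0.3, -0.8, 0.9]
width: 0.0004
grip_force: 0.2
```

apply_moves:
  targets: "0 0.006 0 0 0 0;0 0.005 0 0 0 0;0 0.004 0 0 0 0;0 0.003 0 0 0 0;0 0 0 0 0 0"

```text
clock: 12.5
ee_pos: [0.5966, 0.0458, 0.1079]
orientation: [-0.396, -3.117, -0.0]
force: [-0.1, -3.4, -0.1]
width: 0.0004
grip_force: 1.2
```

apply_moves:
  targets: "0 0.004 0 0 0 0;0 0.004 0 0 0 0;0 0 0 0 0 0"

```text
clock: 12.8
ee_pos: [0.5974, 0.0491, 0.1079]
orientation: [0.395, 3.117, 0.001]
force: [-0.1, -1.7, -0.6]
width: 0.0004
grip_force: 1.1
```

Run:
```python
from h import *
J=np.load("J.npy");s=ctrl.read_state();print(inj(J,s["ee_pos"]),s["force"])
```

```text
[-0.02408957 -0.06622399] [-0.08186891 -1.72874326 -0.60235222]
```

apply_moves:
  targets: "0 0.004 0 0 0 0;0 0.004 0 0 0 0;0 0 0 0 0 0"

```text
clock: 13.1
ee_pos: [0.5976, 0.0497, 0.108]
orientation: [-0.397, -3.115, 0.004]
force: [-1.6, -5.8, 0.9]
width: 0.0006
grip_force: 3.3
```

apply_moves:
  targets: "0 0.004 0 0 0 0;0 0.004 0 0 0 0;0 0 0 0 0 0"

```text
clock: 13.4
ee_pos: [0.5977, 0.05, 0.108]
orientation: [-0.4, -3.114, 0.01]
force: [-3.0, -11.4, 3.6]
width: 0.0005
grip_force: 5.8
```

Run:
```python
from h import *
import cv2
J=np.load("J.npy");s=ctrl.read_state();print(inj(J,s["ee_pos"]),s["force"])
a=optics.grab_frame("scene")[:,:,::-1][185:275,275:402]
cv2.imwrite("pics/c5.png",cv2.convertScaleAbs(cv2.resize(a,None,fx=6,fy=6,interpolation=cv2.INTER_CUBIC),alpha=1.4))
```

```text
[-0.02400202 -0.06518343] [ -2.9799664 -11.4039739   3.6433082]
```

View pics/c5.png

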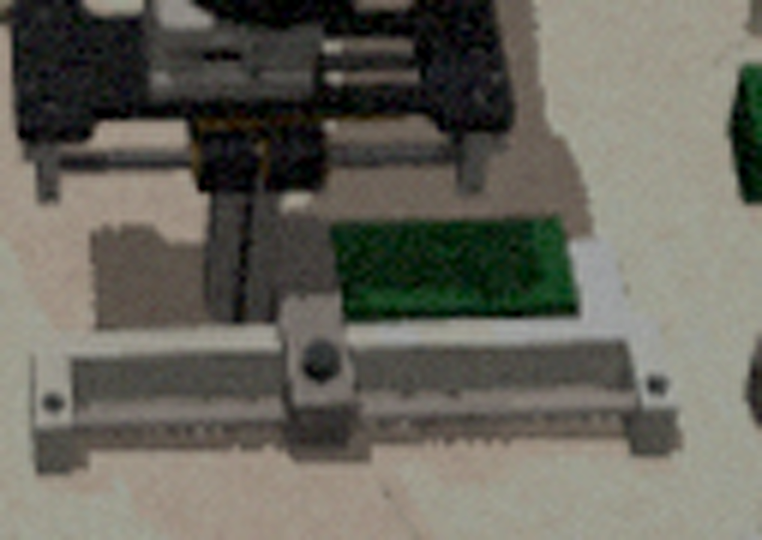

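The force has risen to 11 N, and the block is closed between the jaw (345) and the stop (575) with no gap at the fence. I'll back off and check from above.

apply_moves:
  targets: "0 -0.03 0 0 0 0;0 -0.05 0 0 0 0;0 0 -0.1 0 0 0;0 0 -0.1 0 0 0;0.1 0 -0.05 0 0 0;0.1 0 0 0 0 0;0.1 0 0 0 0 0;0.05 0 0 0 0 0;0 0 0 0 0 0;0 0 0 0 0 0"

```text
clock: 14.45
ee_pos: [0.4564, 0.0596, 0.2084]
orientation: [0.394, 3.115, 0.002]
force: [1.2, -0.3, -1.0]
width: 0.0006
grip_force: 0.0
```

Run:
```python
from h import *
import cv2
J=np.load("J.npy");print(inj(J,ctrl.read_state()["ee_pos"]))
a=optics.grab_frame("top")[:,:,::-1][125:205,145:285]
cv2.imwrite("pics/c6.png",cv2.convertScaleAbs(cv2.resize(a,None,fx=5.6,fy=5.6,interpolation=cv2.INTER_CUBIC),alpha=1.4))
```

```text
[-0.16325868 -0.09121333]
```

View pics/c6.png

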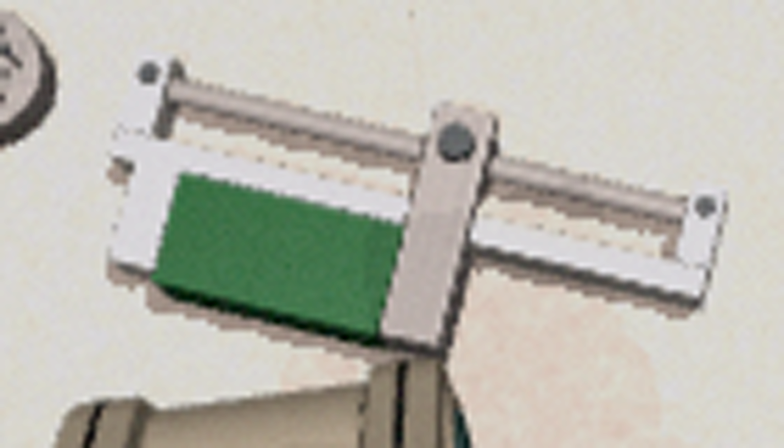

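The top view shows the block flush on the fence, with its end on the stop (170) and the jaw tight at its other end (400). The hand is clear.

```bash
python3 -c "
from cell import order;print(order.job_done())"
```

```text
the job is handed in; nothing more can be done
None
```

I handed the job in at about 14.5 s. The wax block looks flush against the fence and closed snugly between the jaw and the end stop, nothing else was moved, and the hand is clear.

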